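# Draw out the glass gauge's arm to its index and hold it

### The job

The vacuum-cup gauge stands on the car window on the bench: press the pump's plunger on the cup down to its stop, then push the lock button on the sleeve so that the sliding arm springs free. Take the arm by the upright knob at its end, draw it out along the scale until its pointer stands at the index clip, and finish while holding it there by the knob, because a spring pulls it back. Leave the other things on the bench where they are.

Things in the scene. Friction and masses are not known exactly. Their poses are not given: they have to be found in the camera images.
- gauge: Fixed gauge on the window. Origin: centre of the cup's underside, on the glass, 12 mm above the bench; z up, +y the way the arm draws out. Black rubber cup 116 mm across; aluminium sleeve over it (x -17 to 17, y -55 to 150, top 77 mm above the glass), pump on top at y 0, lock button at y 118. White scale bar, lines every 10 mm, at x 21 to 43, y 135 to 340, top 70 mm above the glass.
- pump_top (a point): Centre of the top face of the pump's plunger: a black disc head 40 mm across, 10 mm thick, on a steel rod over the cup. 140 mm above the glass when up; the point moves with the head.
- pump (a joint): Depth of the pump's plunger in m: 0 up, 0.022 at its stop. The spring resists with 3 N at first and 9.6 N at the stop, and lifts the head again when let go.
- lock_top (a point): Centre of the top face of the lock button: a black round button 24 mm across on the sleeve near its mouth, standing 15 mm out of a flat collar; 96 mm above the glass when up; the point moves with the button.
- lock (a joint): Depth of the lock button in m: 0 up (arm locked), 0.008 at its stop. The spring resists with 1 to 2 N, the stop firmly. Pressed deeper than about 0.006 it frees the arm, which springs out about 30 mm by itself; the button then stays about 0.006 down as long as the arm is out.
- boom (a joint): How far the sliding arm is drawn out, in m: about 0 when locked, at most 0.14. Freed, a spring moves it to about 0.03; drawn further, it pulls back with about 3 to 7 N at the index and slides back by itself if let go (to about 0.04). Pushed fully home it locks again.
- knob_mid (a point): Centre of the knob, half-way up, 97.5 mm above the glass. The knob, the grip of the arm, is an upright black cylinder 24 mm across and 55 mm high (foot 70 mm, top 125 mm above the glass) at the arm's outer end. It moves with the arm; when locked it stands 40 mm outside the sleeve's mouth.
- pointer (a point): Tip of the arm's pointer: a flat steel strip 4 mm wide at the knob's foot reaching over the scale bar, 36 mm to +x of the knob's axis and at the same y.
- index (a point): Tip of the index clip: a fixed steel block 14 mm (y) x 16 (x) x 26 high on the scale bar's outer edge, with a flat arrow towards the arm. Axes as the gauge's. Its place along the scale varies: 65 to 120 mm along +y from the pointer's locked place. The arm is at the mark when pointer and index have the same place along this y axis.
- tape_roll_mid (a point): Bystander: roll of paper tape lying flat, 104 mm across, 25 mm high; its centre.
- sanding_block_mid (a point): Bystander: sanding block with wooden grip, 70 x 125 x 40 mm; its centre.
- primer_jar_mid (a point): Bystander: closed jar 68 mm across, 85 mm high; its centre.

How it is judged:
By the outcome, as a careful person would: the job done as asked, in the order asked, and still so for the second after the job is handed in, while the arm keeps its last pose, push and grip.
It also fails if it takes over 50 s, if anything falls off the work surface, if the arm or the gripper's body presses on something with over 40 N, if the wrist force passes 120 N, or if a joint passes its speed limit or range.

### The arm

A 6-joint arm with a two-finger parallel gripper is mounted at the origin on the work surface. World frame = base frame: x ahead of the robot, y to its left, z up, the work surface at z = 0. Lengths are in m, angles in rad, forces in N, time in s.
With the tool pointing down it reaches from about 0.4 to 0.825 m from the base axis. Payload 7 kg.
Tool frame: the origin (TCP) lies midway between the tips of the shut fingers; the grasp point (between the pads) lies 19 mm behind it; z points along the fingers, x is the direction in which the jaws open and shut, and the axes are right-handed (so a half turn about z gives the same grasp; the last joint's range is limited). The gripper opens to 88 mm and grips with 3 to 60 N. Pads are 19 mm wide; open, the fingers measure 130 mm over their backs; the gripper's body (78 mm by 193 mm) begins 47 mm behind the grasp point.
Start: joints at [1.56, 0.359, 0.012, 0, -1.224, -0.288], TCP at [0.199, 0.645, 0.227] pointing down, gripper open.
Joint ranges: [-3.07, 3.07], [-1.43, 2.12], [-1.02, 1.25], [-3.03, 1.67], [-3.05, -0], [-3.03, 3.03]. Speed limits (rad/s): [2.39, 2.39, 3.01, 3.14, 3.14, 3.14].

### API

Orientations are given as [roll, pitch, yaw] about the fixed x, y, z axes, in that order (R = Rz(yaw) Ry(pitch) Rx(roll)).
In Python, from station import status, eyes, workorder gives the robot as it stands.
- The arm moves only by the shell command python3 -m jog 'ROWS' [OPENING] [FORCE]. ROWS is JSON, a list of rows, each a list of 6 numbers: the shift along the world's x, y, z in mm, then the turn, a rotation vector about the world's x, y, z in rad. A call has 1 to 12 rows; each row shifts and turns the pose as measured when the row begins; what a row does not reach is not made up. A row lasts 1/10 s, in which the tool goes at most 50 mm and 8.59 degrees, less where a joint would pass 70% of its speed; a pose out of reach is approached as far as the arm can. A call with a gripper value outside its range is refused whole. OPENING is the opening, from 0 (shut) to 1 (fully open), set as the call begins (- or left out, the last holds). The fingers move at their own pace and stop on an object; FORCE is the grip in N (left out, the last holds). Time passes only in rows, so rows that do not move let the fingers close. It gives the time, the measured TCP pose, the force and the opening at its end, in the units of the state.
- status.get_state(): the state, without advancing time (a new reading comes with each control period).
- eyes.grab_frame(name): name is "scene" or "side" or "wrist"; returns the picture (384x512x3 uint8, blue, green, red); there is no depth.
- eyes.calibration(name): a dict with "camera_matrix" (3x3 intrinsics, pixels), "cam_to_world" (4x4, takes a point from camera to world coordinates); the wrist camera has in their place "hand_eye" (4x4, takes a point from camera to tool coordinates, whose origin is the TCP and whose axes are the tool frame's). Camera axes: x right, y up, looking along -z (the intrinsics and any distortion apply to the point x, -y, -z); pixel columns grow to the right and rows downward; lengths in m; the calibration is good to about 2 mm. A picture is of the moment at which its call begins: read the wrist's pose just before it. calibration takes no time and is no camera call.
- workorder.job_done(): hands the job in, once; it reports no verdict.
The state is a dict: "t": time; "q": joint angles; "qd": joint speeds; "joint_efforts": joint torques, N m; "eef_pos": TCP position; "ee_rot": TCP orientation; "force": force on the tool from outside, world axes, zero at the start; "moment": the same for the moment, N m; "width": finger opening in m.
Only numpy, scipy, OpenCV 4.12 (cv2) and the standard library are available. Lean on these libraries where they do the work, as an engineer would, in place of code of your own. Each camera call takes 0.05 s, during which the arm holds its last target. There are 200 camera calls.

## Working session

There is one attempt and no reset: what is moved stays moved. The work goes in short steps, Python scripts to look and compute and a shell command to move; the robot and the scene stay as the last step left them, time stands still between calls to the robot, and variables do not carry over. Pictures are saved under pics/ and viewed, about 8 in all and at most 12, crops included, and the job is handed in when it is done.

```bash
mkdir -p pics; ls
cat > h.py <<'E'
import numpy as np, cv2
from station import status, eyes, workorder
from scipy.spatial.transform import Rotation as R
def T_tool(s):
    T=np.eye(4);T[:3,:3]=R.from_euler('xyz',s['ee_rot']).as_matrix();T[:3,3]=s['eef_pos'];return T
def cam(name,s=None):
    c=eyes.calibration(name);K=np.array(c['camera_matrix'])
    T=np.array(c['cam_to_world']) if 'cam_to_world' in c else T_tool(s)@np.array(c['hand_eye'])
    return K,T,c.get('distortion',None)
def ray(K,T,px):
    d=np.linalg.inv(K)@np.array([px[0],px[1],1.]);d=T[:3,:3]@np.array([d[0],-d[1],-d[2]])
    return T[:3,3],d/np.linalg.norm(d)
def onz(K,T,px,z):
    o,d=ray(K,T,px);return o+d*(z-o[2])/d[2]
def tri(rays):
    A=sum(np.eye(3)-np.outer(d,d) for o,d in rays);b=sum((np.eye(3)-np.outer(d,d))@o for o,d in rays)
    x=np.linalg.solve(A,b);return x,[np.linalg.norm((np.eye(3)-np.outer(d,d))@(x-o)) for o,d in rays]
def proj(K,T,P):
    p=np.linalg.inv(T)@np.append(P,1);u=K@np.array([p[0],-p[1],-p[2]]);return u[:2]/u[2]
E
python3 - <<'E'
from h import *
s=status.get_state();print(s)
for n in("scene","side","wrist"):
    print(n,eyes.calibration(n)); cv2.imwrite(f"pics/{n}0.png",eyes.grab_frame(n))
a=[cv2.imread(f"pics/{n}0.png") for n in("scene","side")]
cv2.imwrite("pics/a.png",cv2.resize(np.vstack(a),None,fx=.78,fy=.78))
E
```

```text
pics
{'t': 0.0, 'q': array([ 1.56006076e+00,  3.59386768e-01,  1.10539623e-02, -4.00847214e-04,
       -1.22408140e+00, -2.88118991e-01]), 'qd': array([-0.00279016, -0.00020516,  0.00177421,  0.00198501,  0.00016871,
        0.00166741]), 'joint_efforts': array([ 7.88056550e-04, -5.82728219e+01,  2.93041205e+01,  6.99707374e+00,
        6.96711868e-03, -1.66646969e-04]), 'eef_pos': array([0.19858901, 0.64460785, 0.22561149]), 'ee_rot': array([-3.14149417e+00, -1.65827112e-03, -1.86978748e+00]), 'force': array([0.44196939, 0.38473593, 1.1668942 ]), 'moment': array([-0.00981333, -0.01184438,  0.06082532]), 'width': 0.08754155390029433}
scene {'camera_matrix': array([[445.97603631,   0.        , 253.13456206],
       [  0.        , 445.97603631, 192.59133931],
       [  0.        ,   0.        ,   1.        ]]), 'cam_to_world': array([[-0.76017812, -0.51140347,  0.40074395,  1.11633535],
       [ 0.64953452, -0.61271159,  0.45021042,  0.67871326],
       [ 0.01530129,  0.60253714,  0.79794415,  1.32803796],
       [ 0.        ,  0.        ,  0.        ,  1.        ]])}
side {'camera_mat
[... 255 characters left out ...]
03, -0.58302592,  0.68537173,  0.68941025],
       [ 0.00297229,  0.76074906,  0.64903931,  0.8046223 ],
       [ 0.        ,  0.        ,  0.        ,  1.        ]])}
wrist {'camera_matrix': array([[282.08588648,   0.        , 258.79051462],
       [  0.        , 282.08588648, 186.56563884],
       [  0.        ,   0.        ,   1.        ]]), 'hand_eye': array([[ 9.99999317e-01, -1.30863287e-04,  1.16102989e-03,
        -2.38091002e-03],
       [ 1.56744350e-04, -9.69699112e-01, -2.44302286e-01,
        -6.50994289e-02],
       [ 1.15781986e-03,  2.44302301e-01, -9.69698430e-01,
        -1.57419770e-01],
       [ 0.00000000e+00,  0.00000000e+00,  0.00000000e+00,
         1.00000000e+00]])}
```

View pics/a.png

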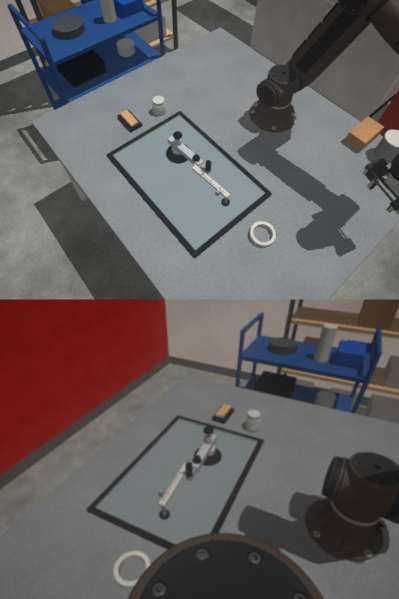

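The scene picture shows the gauge with its pump near (178,138), knob near (207,165) and scale end near (226,200), in downscaled pixels. The side view shows the same parts. I'll zoom in on both.

Run:
```python
import cv2,numpy as np
a=cv2.imread("pics/scene0.png")[155:275,205:305];b=cv2.imread("pics/side0.png")[155:285,195:295]
f=lambda x:cv2.resize(x,None,fx=4.0,fy=4.0,interpolation=cv2.INTER_CUBIC)
A=f(a);B=f(b);h=max(len(A),len(B));p=lambda x:np.vstack([x,np.zeros((h-len(x),x.shape[1],3),np.uint8)])
cv2.imwrite("pics/b.png",np.hstack([p(A),p(B)]))
```

```text
(no output)
```

View pics/b.png

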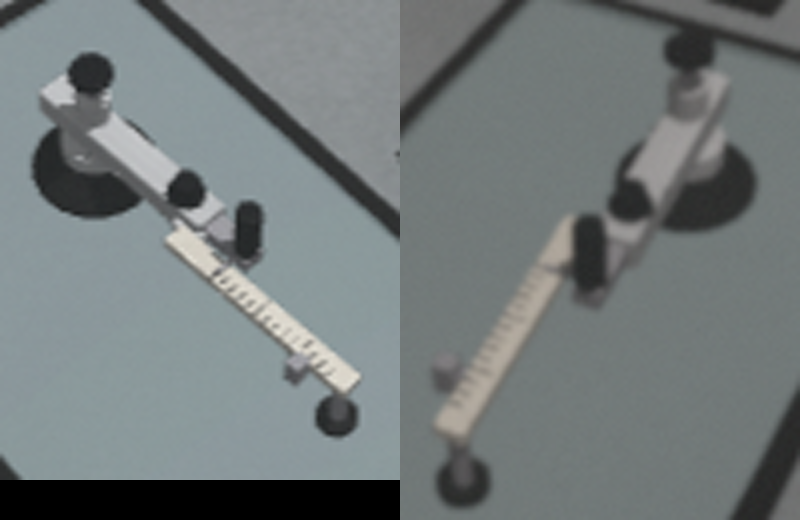

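The zoomed crops show, in original pixels:

| Part | Scene | Side |
|---|---|---|
| Pump head | (228,173) | (267,167) |
| Lock button | (252,202) | (252.5,205) |
| Knob | (267,212.5) | (242,219) |
| Clip | (279,247.5) | (206,248.5) |

Next I triangulate these.

Run:
```python
from h import *
C=cam("scene");D=cam("side")
pts=dict(pump=((227.75,173.5),(267.25,167.5)),lock=((251.75,202.5),(252.5,205)),knob=((267,212.5),(242.2,218.7)),clip=((279,247.5),(206.2,248.5)),barend=((205+90-1,155+94),(195+13,155+105)))
for k,(a,b) in pts.items():
    print(k,*[np.round(v,4) for v in tri([ray(*C[:2],a),ray(*D[:2],b)])])
```

```text
pump [ 0.5362 -0.1067  0.1481] [0.0016 0.0016]
lock [0.5278 0.011  0.0963] [0.0017 0.0017]
knob [0.5225 0.083  0.1096] [0.0005 0.0005]
clip [0.5695 0.1955 0.0815] [0.0009 0.0009]
barend [0.5408 0.2331 0.0919] [0.0019 0.0019]
```

Heights agree with the text: pump head 0.148, lock 0.096, knob 0.110. The gauge axis lies about 4° from world y. I'll move toward the gauge and turn the jaws along its axis.

```bash
python3 -m jog '[[29,-40,2,0,0,0.031],[29,-40,2,0,0,0.031],[29,-40,2,0,0,0.031],[29,-40,2,0,0,0.031],[29,-40,2,0,0,0.031],[29,-40,2,0,0,0.031],[29,-40,2,0,0,0.031],[29,-40,2,0,0,0.031],[29,-40,2,0,0,0.031],[29,-40,2,0,0,0.031],[29,-40,2,0,0,0.031],[29,-40,2,0,0,0.031]]' 0 20
python3 -m jog '[[0,-45,0,0,0,0],[0,-45,0,0,0,0],[0,-20,0,0,0,0],[0,0,0,0,0,0],[0,0,0,0,0,0]]'
python3 - <<'E'
from h import *
s=status.get_state();print(s['eef_pos'],s['ee_rot'])
im=eyes.grab_frame("wrist");np.save("w1.npy",T_tool(s));cv2.imwrite("pics/w1.png",im)
E
```

```text
t: 1.35
eef_pos: [0.5443, 0.1574, 0.2463]
ee_rot: [-3.141, -0.005, -1.473]
force: [0.9, 1.7, 0.1]
width: 0.0015
t: 1.85
eef_pos: [0.5459, 0.0375, 0.2446]
ee_rot: [3.14, -0.007, -1.48]
force: [-0.3, 0.8, -0.3]
width: 0.0005
[0.54590317 0.0375206  0.24463792] [ 3.13966498 -0.00674436 -1.47964089]
```

View pics/w1.png

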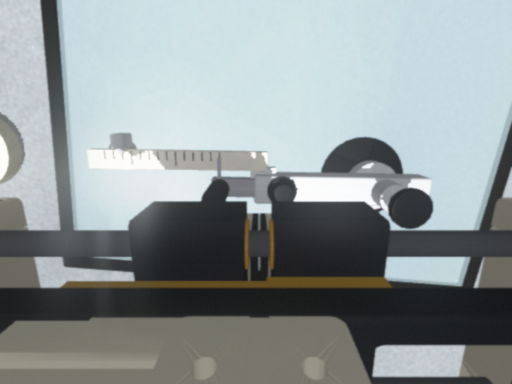

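The wrist view shows the pump head at about (411,207), the lock button top at (283,188), the pointer at about (219,165) and the clip at (121,140). I'll compute the points with ray-plane casting.

Run:
```python
from h import *
s=status.get_state();K,T,_=cam("wrist",s)
for n,p,z in(("pump",(411,206),.152),("lock",(283,187),.108),("clip",(121,150),.085),("bar a",(90,167),.082),("bar b",(266,171),.082),("pointer",(219,160),.083),("bar ta",(90,149),.082),("bar tb",(267,152),.082)): print(n,np.round(onz(K,T,p,z),4))
C=cam("scene");W=(K,T)
print(tri([ray(*C[:2],(227.75,172)),ray(K,T,(411,206))]),tri([ray(*C[:2],(251.75,200.5)),ray(K,T,(283,187))]))
cv2.imwrite("pics/w1z.png",cv2.resize(cv2.imread("pics/w1.png")[115:235,70:250],None,fx=4.4,fy=4.4,interpolation=cv2.INTER_CUBIC))
```

```text
pump [ 0.5428 -0.1031  0.152 ]
lock [0.5395 0.0128 0.108 ]
clip [0.5599 0.1956 0.085 ]
bar a [0.5367 0.2328 0.082 ]
bar b [0.5503 0.0315 0.082 ]
pointer [0.5583 0.086  0.083 ]
bar ta [0.5574 0.2317 0.082 ]
bar tb [0.5722 0.0325 0.082 ]
(array([ 0.55298026, -0.0822302 ,  0.18836202]), [np.float64(0.0008835884567920375), np.float64(0.0008835884567920725)]) (array([0.53755977, 0.01594726, 0.11694824]), [np.float64(0.004539798926507882), np.float64(0.004539798926507883)])
```

Run:
```python
import cv2,numpy as np
im=cv2.imread("pics/w1.png")
g=np.clip(im.astype(float)*1.8+25,0,255).astype(np.uint8)
A=cv2.resize(g[125:230,200:450],None,fx=3.2,fy=3.2,interpolation=cv2.INTER_CUBIC);B=cv2.resize(g[125:205,80:280],None,fx=3,fy=3,interpolation=cv2.INTER_CUBIC)
B=np.hstack([B,np.zeros((240,200,3),np.uint8)]);cv2.imwrite("pics/z.png",np.vstack([A,B]))
```

```text
(no output)
```

View pics/z.png

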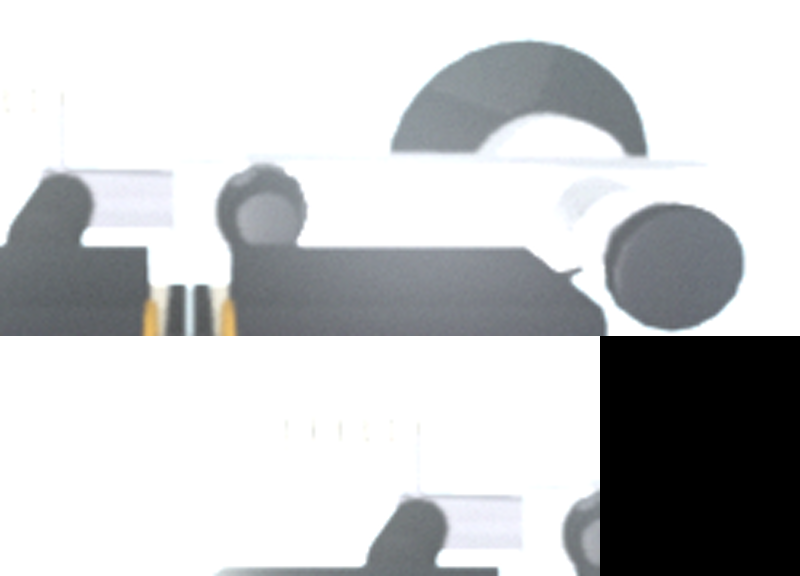

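The lock's top face is centred at (283.4,193.8) and the pump's top face at (413,208.4).

Run:
```python
from h import *
s=status.get_state();K,T,_=cam("wrist",s)
C=cam("scene");D=cam("side")
for n,p,z in(("pump",(413,208.4),.152),("lock",(283.4,193.8),.108)):
    P=onz(K,T,p,z);print(n,np.round(P,4),proj(*C[:2],P),proj(*D[:2],P))
print(tri([ray(*D[:2],(267.25,166.5)),ray(K,T,(413,208.4))]),tri([ray(*D[:2],(252.5,203)),ray(K,T,(283.4,193.8))]))
```

```text
pump [ 0.5407 -0.1055  0.152 ] [226.82514192 173.16913731] [265.4080628  166.68076542]
lock [0.532  0.0115 0.108 ] [250.83050028 200.71545856] [250.71853014 202.13519027]
(array([ 0.5383015 , -0.10975792,  0.14874736]), [np.float64(0.002233763766522268), np.float64(0.002233763766522364)]) (array([0.52917328, 0.00968969, 0.10329272]), [np.float64(0.001890315336959481), np.float64(0.0018903153369594274)])
```

```bash
python3 -m jog '[[-2,-38,0,0,0,0],[-2,-38,-10,0,0,0],[-2,-38,-20,0,0,0],[-1,-30,-20,0,0,0],[0,0,-18,0,0,0],[0,0,0,0,0,0],[0,0,0,0,0,0]]' 0 20
python3 -c "
from h import *
s=status.get_state();print(s['eef_pos'],s['ee_rot'],s['force'])"
```

```text
t: 2.6
eef_pos: [0.5411, -0.1023, 0.1754]
ee_rot: [-3.141, -0.006, -1.466]
force: [0.1, 0.5, 1.7]
width: 0.0006
[ 0.5411408  -0.10226388  0.17539606] [-3.14076396 -0.00619925 -1.46618388] [0.12984142 0.49912045 1.69837988]
```

Now down to the head and press in steps to about 0.132.

```bash
python3 -m jog '[[-1,-4,-12,0,0,-0.03],[0,0,-10,0,0,0],[0,0,-6,0,0,0],[0,0,-6,0,0,0]]'
python3 -m jog '[[0,0,-5,0,0,0],[0,0,-4,0,0,0]]';python3 -m jog '[[0,0,-3,0,0,0]]'
```

```text
t: 3.0
eef_pos: [0.5425, -0.1041, 0.1425]
ee_rot: [-3.136, -0.007, -1.494]
force: [-1.6, -1.2, 5.8]
width: 0.0005
t: 3.2
eef_pos: [0.5425, -0.1042, 0.1338]
ee_rot: [-3.136, -0.008, -1.493]
force: [-2.8, 0.2, 8.3]
width: 0.0004
t: 3.3
eef_pos: [0.5425, -0.1042, 0.1312]
ee_rot: [-3.135, -0.008, -1.492]
force: [-3.7, 0.6, 9.0]
width: 0.0002
```

```bash
python3 -m jog '[[0,0,-2,0,0,0]]'; python3 -m jog '[[0,0,-2,0,0,0]]';python3 -m jog '[[0,0,-2,0,0,0]]'
```

```text
t: 3.4
eef_pos: [0.5427, -0.1042, 0.1301]
ee_rot: [-3.135, -0.009, -1.492]
force: [-8.3, 3.0, 22.6]
width: 0.0005
t: 3.5
eef_pos: [0.5428, -0.1042, 0.13]
ee_rot: [-3.134, -0.01, -1.491]
force: [-11.2, 4.8, 27.5]
width: 0.0002
t: 3.6
eef_pos: [0.5427, -0.1042, 0.1301]
ee_rot: [-3.134, -0.01, -1.49]
force: [-9.8, 2.4, 21.3]
width: 0.0004
```

The stop was reached at z=0.130, with the force jumping from 9 N to over 20 N. Next I go up and over to the lock button.

```bash
python3 -m jog '[[0,0,20,0,0,0],[0,0,25,0,0,0],[-3,20,10,0,0,0],[-4,40,0,0,0,0],[-4,40,0,0,0,0],[-2,14,-15,0,0,0],[0,0,-18,0,0,0],[0,0,0,0,0,0]]'
python3 - <<'E'
from h import *
cv2.imwrite("pics/c.png",np.hstack([cv2.resize(eyes.grab_frame(n)[y:y+120,x:x+130],None,fx=3,fy=3,interpolation=cv2.INTER_CUBIC) for n,x,y in(("scene",200,130),("side",190,145))]))
E
```

```text
t: 4.4
eef_pos: [0.5314, 0.0158, 0.1551]
ee_rot: [-3.125, -0.008, -1.489]
force: [-1.1, -0.3, -0.9]
width: 0.0001
```

View pics/c.png

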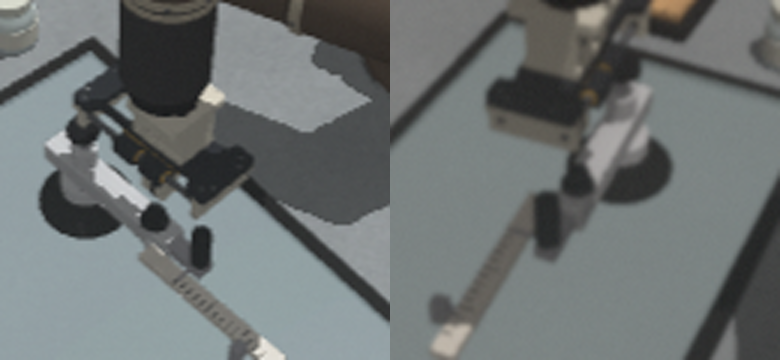

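The shut fingers hang over the lock region, with the button at (152,217) in the left crop. I'll go down in small steps, shifting y by −5 mm.

```bash
python3 -m jog '[[-1,-5,-15,0,0,0],[0,0,-15,0,0,0],[0,0,-10,0,0,0],[0,0,-5,0,0,0]]'; python3 -m jog '[[0,0,-4,0,0,0]]';python3 -m jog '[[0,0,-3,0,0,0]]';python3 -m jog '[[0,0,-2,0,0,0]]'
```

```text
t: 4.9
eef_pos: [0.5351, 0.0095, 0.1152]
ee_rot: [-3.115, -0.007, -1.491]
force: [-0.9, -0.1, -0.3]
width: 0.0004
t: 5.0
eef_pos: [0.5355, 0.0093, 0.1113]
ee_rot: [-3.114, -0.007, -1.491]
force: [-0.5, -1.0, 0.0]
width: 0.0008
t: 5.1
eef_pos: [0.5357, 0.0092, 0.1084]
ee_rot: [-3.114, -0.007, -1.491]
force: [-0.1, -0.1, 1.1]
width: 0.0004
t: 5.2
eef_pos: [0.5358, 0.0092, 0.1065]
ee_rot: [-3.114, -0.007, -1.491]
force: [-1.5, 0.3, 1.7]
width: 0.0005
```

```bash
python3 -m jog '[[-1,0,-3,0,0,0],[-1,0,-3,0,0,0]]'; python3 -m jog '[[0,0,-2,0,0,0]]';python3 -m jog '[[0,0,-1,0,0,0]]'
```

```text
t: 5.4
eef_pos: [0.5354, 0.0094, 0.1015]
ee_rot: [-3.111, -0.007, -1.491]
force: [0.8, -0.0, 1.8]
width: 0.0006
t: 5.5
eef_pos: [0.5355, 0.0094, 0.0999]
ee_rot: [-3.11, -0.007, -1.49]
force: [-6.1, 1.8, 18.2]
width: 0.0009
t: 5.6
eef_pos: [0.5355, 0.0094, 0.1]
ee_rot: [-3.11, -0.007, -1.49]
force: [-7.3, 1.2, 17.4]
width: 0.0004
```

The lock is at its stop at z=0.100. I rise, open the jaws, move above the expected knob place, and correct the tilt.

```bash
python3 -m jog '[[0,0,20,0,0,0],[0,0,30,0,0.01,0],[-3,5,35,-0.003,0.022,0],[-4,33,30,0,0,0],[-4,33,0,0,0,0],[-4,33,0,0,0,0],[0,0,0,0,0,0],[0,0,0,0,0,0]]' 1
python3 - <<'E'
from h import *
s=status.get_state();print(s['eef_pos'],s['ee_rot'])
w=eyes.grab_frame("wrist");cv2.imwrite("pics/w2.png",w);a=eyes.grab_frame("scene");b=eyes.grab_frame("side");cv2.imwrite("pics/s2.png",a);cv2.imwrite("pics/d2.png",b)
z=lambda i,x,y:cv2.resize(i[y:y+100,x:x+128],None,fx=2,fy=2,interpolation=cv2.INTER_CUBIC)
cv2.imwrite("pics/e.png",np.vstack([w,np.hstack([z(a,210,170),z(b,180,170)])]))
E
```

```text
t: 6.4
eef_pos: [0.5164, 0.1169, 0.2182]
ee_rot: [3.136, -0.006, -1.491]
force: [-0.3, -0.5, -0.2]
width: 0.0588
[0.51639772 0.11690481 0.21822206] [ 3.13608053 -0.00589206 -1.4913738 ]
```

View pics/e.png

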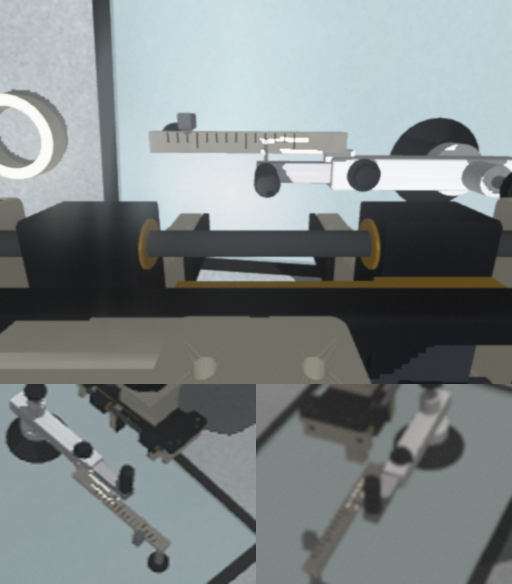

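The arm has sprung out: the knob top is near (266,186) in the wrist view, near (273,217) in scene and near (238,225.5) in side. The clip is at (186,121). Next is the knob's place.

Run:
```python
from h import *
s=status.get_state();K,T,_=cam("wrist",s);C=cam("scene");D=cam("side")
print(s['eef_pos'],onz(K,T,(266,185),.137))
print(tri([ray(*C[:2],(273,217)),ray(*D[:2],(238,225.5))]))
for z in(.082,.09,.098): print(onz(K,T,(186,121),z))
# knob mask in wrist
im=cv2.imread("pics/w2.png");m=(im[165:200,245:290].max(2)<70).astype(np.uint8);n,l,st,c=cv2.connectedComponentsWithStats(m);print(st[1:],c[1:]+[245,165])
```

```text
[0.51664718 0.11575808 0.21809353] [0.52390919 0.11210219 0.137     ]
(array([0.52024597, 0.11038187, 0.11071789]), [np.float64(0.0001810710173247477), np.float64(0.0001810710173248309)])
[0.57058119 0.19555496 0.082     ]
[0.57092252 0.19360896 0.09      ]
[0.57126385 0.19166296 0.098     ]
[[ 11   0  22  14 195]
 [ 22  26   7   5  22]] [[265.47692308 170.78974359]
 [269.95454545 193.04545455]]
```

Knob at about (0.521, 0.111), with the mid-height triangulated at 0.111. Descend with the jaws at 0.65.

```bash
python3 -m jog '[[3,-4,-20,0,0,0],[2,-1,-25,0,0,0],[0,0,-25,0,0,0],[0,0,-10,0,0,0],[0,0,0,0,0,0]]' 0.65 25
python3 -m jog '[[-1,0,-20,0,0,0],[-1,0,-15,0,0,0],[0,0,-8,0,0,0],[0,0,0,0,0,0]]'
```

```text
t: 7.05
eef_pos: [0.5223, 0.1065, 0.1359]
ee_rot: [3.136, -0.006, -1.498]
force: [-0.7, -0.8, -0.2]
width: 0.0572
t: 7.45
eef_pos: [0.5228, 0.1061, 0.0954]
ee_rot: [3.141, -0.005, -1.499]
force: [-0.6, -0.4, 0.3]
width: 0.0567
```

```bash
python3 -m jog '[[0,4,0,0,0,0],[0,0,0,0,0,0],[0,0,0,0,0,0],[0,0,0,0,0,0],[0,0,0,0,0,0],[0,0,0,0,0,0]]' 0 30
```

```text
t: 8.05
eef_pos: [0.5249, 0.1113, 0.0989]
ee_rot: [-3.137, -0.004, -1.499]
force: [1.4, -1.2, -2.7]
width: 0.0234
```

The knob is held at 23.4 mm opening. Draw about 70 mm, then look.

```bash
python3 -m jog '[[-0.7,10,0,0,0,0],[-0.7,10,0,0,0,0],[-0.7,10,0,0,0,0],[-0.7,10,0,0,0,0],[-0.7,10,0,0,0,0],[-0.7,10,0,0,0,0],[-0.7,10,0,0,0,0],[0,0,0,0,0,0]]'
python3 - <<'E'
from h import *
s=status.get_state();print(s['eef_pos'],s['ee_rot'],s['force'],s['width'])
w=eyes.grab_frame("wrist");cv2.imwrite("pics/w3.png",w)
cv2.imwrite("pics/f.png",cv2.resize(w[90:240,130:330],None,fx=4,fy=4,interpolation=cv2.INTER_CUBIC))
E
```

```text
t: 8.85
eef_pos: [0.5195, 0.1845, 0.0988]
ee_rot: [-3.139, -0.008, -1.498]
force: [3.2, -4.9, 0.1]
width: 0.0238
[0.51947527 0.18453763 0.09881943] [-3.13862949 -0.00837725 -1.49840846] [ 3.22526741 -4.92031068  0.07451707] 0.023786302653505512
```

View pics/f.png

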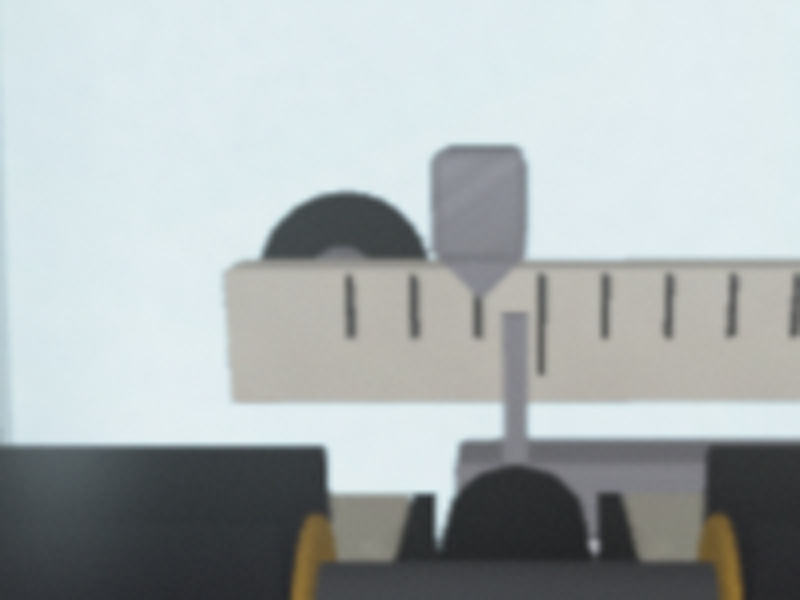

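The view shows the pointer tip at crop (514,313) and the index arrow tip at (478,297). The 10 mm lines are 64 px apart, so about 5.6 mm remain, near the image centre column where parallax is negligible.

```bash
python3 -m jog '[[-0.2,3,0,0,0,0],[-0.2,2.6,0,0,0,0],[0,0,0,0,0,0],[0,0,0,0,0,0]]'
python3 - <<'E'
from h import *
s=status.get_state();print(s['eef_pos'],s['force'],s['width'])
w=eyes.grab_frame("wrist");cv2.imwrite("pics/w4.png",w);print(status.get_state()['eef_pos'])
cv2.imwrite("pics/g.png",cv2.resize(w[120:220,200:310],None,fx=6,fy=6,interpolation=cv2.INTER_CUBIC))
E
```

```text
t: 9.3
eef_pos: [0.5192, 0.1887, 0.0988]
ee_rot: [-3.139, -0.01, -1.498]
force: [2.3, -5.0, -0.4]
width: 0.0234
[0.51917074 0.18865618 0.09881642] [ 2.33613101 -5.01615823 -0.42436117] 0.023392918938974147
[0.51917181 0.18863192 0.09882729]
```

View pics/g.png

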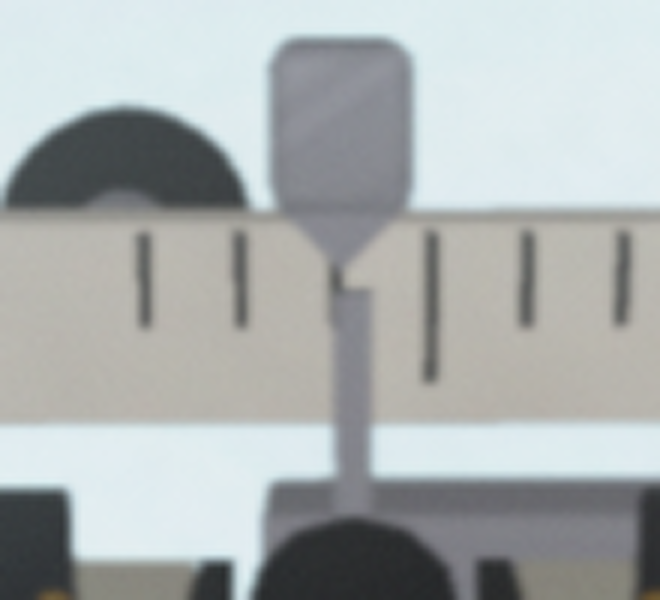

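The pointer is at crop column 353.5 and the index tip at 336, with 96 px per 10 mm, so 1.8 mm remain.

```bash
python3 -m jog '[[-0.2,2.1,0,0,0,0],[0,0,0,0,0,0],[0,0,0,0,0,0],[0,0,0,0,0,0]]'
python3 - <<'E'
from h import *
s=status.get_state();print(s['eef_pos'],s['force'],s['width'])
w=eyes.grab_frame("wrist");cv2.imwrite("pics/w5.png",w);
cv2.imwrite("pics/i.png",cv2.resize(w[120:220,200:310],None,fx=6,fy=6,interpolation=cv2.INTER_CUBIC))
E
```

```text
t: 9.75
eef_pos: [0.5191, 0.1892, 0.0988]
ee_rot: [-3.139, -0.011, -1.5]
force: [2.5, -5.1, -0.2]
width: 0.0233
[0.5191329  0.18915172 0.0988239 ] [ 2.5097911  -5.14908701 -0.19596547] 0.023339778321193768
```

View pics/i.png

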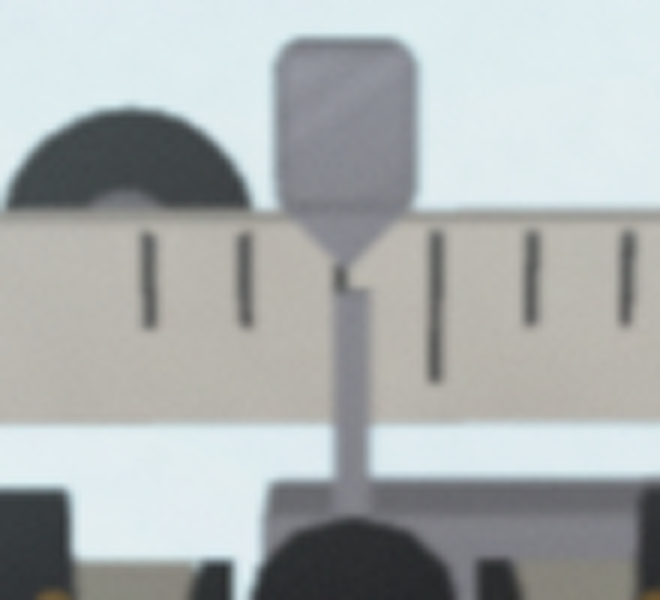

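1.1 mm remain. Each zero row gives back a little because it targets the sagged pose, so I'll finish on a moving row, which keeps its target.

```bash
cat > chk.py <<'E'
from h import *
import sys
s=status.get_state();print(s['eef_pos'],s['force'],s['width'])
for i in range(4): w=eyes.grab_frame("wrist")
print(status.get_state()['eef_pos'])
cv2.imwrite(f"pics/{sys.argv[1]}.png",cv2.resize(w[120:220,200:310],None,fx=6,fy=6,interpolation=cv2.INTER_CUBIC))
g=w.mean(2)
for r in (170,174,178,182): # pointer rows: dark run near col 258
    x=np.arange(250,270);v=np.clip(175-g[r,250:270],0,None);print(r,(x*v).sum()/v.sum())
for r in (157,159,161,163):  # arrow/mark
    x=np.arange(247,268);v=np.clip(165-g[r,247:268],0,None);print(r,(x*v).sum()/v.sum())
E
python3 -m jog '[[0,1.6,0,0,0,0]]'; python3 chk.py j
```

```text
t: 9.9
eef_pos: [0.519, 0.19, 0.0988]
ee_rot: [-3.139, -0.011, -1.5]
force: [1.9, -6.9, -1.0]
width: 0.0234
[0.51903125 0.18998249 0.09878551] [ 1.86618273 -6.94454433 -0.99858277] 0.023405655010552882
[0.51905176 0.19012752 0.09879799]
170 258.12135176651304
174 258.1532507739938
178 258.0921658986175
182 258.17551622418875
157 258.7455399061032
159 258.7065948855989
161 258.62360801781733
163 258.2134387351778
```

View pics/j.png

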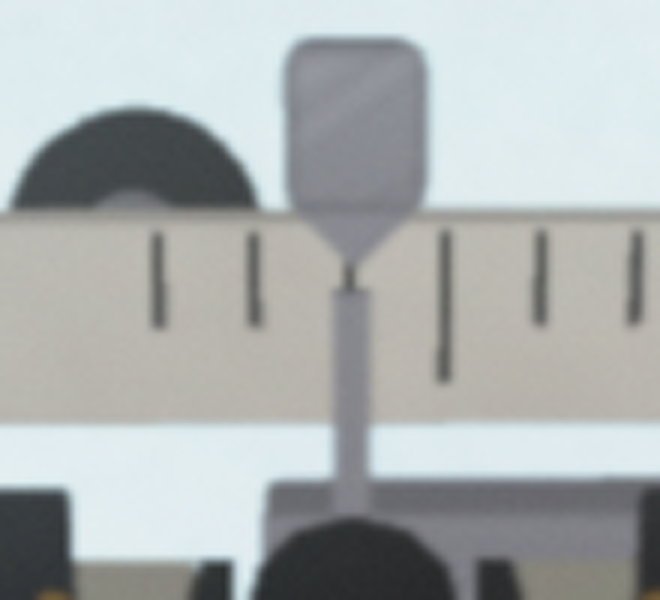

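The pointer (column 351) stands at the arrow tip (column 350), and the pose is steady. I hand in.

```bash
python3 -c "
from h import *
print(workorder.job_done())"
```

```text
the job is handed in; nothing more can be done
None
```

The job is handed in, with the gripper holding the knob and the pointer standing at the index clip; no verdict was reported.

- **Pump:** I pressed the plunger to its stop at z = 0.130 m. The force jumped from 9 N to more than 20 N there. The highest reading was about 27 N downward.
- **Lock:** I pushed the button to its stop at z = 0.100 m, about 18 N. The next pictures showed the arm sprung out by about 28 mm.
- **Arm:** I gripped the knob with 30 N and drew the arm out to the index.

**Last checks:** In the final wrist picture the pointer and the index arrow lined up within about 0.1 mm. The arm stayed steady to within about 0.15 mm over 0.2 s, the grip opening was 23.4 mm, and the robot clock stood at about 10 s.

**What disagreed:** My first wrist-camera readings differed from the fixed cameras by up to about 11 mm. I had picked the blob centres instead of the top faces. After correcting that, they agreed to about 2–4 mm. While drawing the arm out, rows without motion let it sag back slightly, so I ended on a moving row.

I kept clear of the tape roll, sanding block and jar. I did not measure their positions again at the end.

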